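Lay the tall plaster mould on its back against the stop

ROBOT

A 6-joint arm with a two-finger parallel gripper is mounted at the origin on the work surface. World frame = base frame: x ahead of the robot, y to its left, z up, the work surface at z = 0. Lengths are in m, angles in degrees, forces in N, time in s.
With the tool pointing down it reaches from about 0.25 to 0.725 m from the base axis. Payload 9.7 kg.
Tool frame: the origin (TCP) lies at the very end of the fingers, on their centre line; the grasp point (between the pads) lies 19 mm behind it; z points along the fingers, y is the direction in which the jaws open and shut (so a half turn about z gives the same grasp; the last joint's range is limited). The gripper opens to 85 mm and grips with 20 to 120 N. Pads are 22 mm wide; open, the fingers measure 114 mm over their backs; the gripper's body (76 mm by 85 mm) begins 54 mm behind the grasp point. The pads swing forward as they close: fully open they stand 13 mm farther back than shut.
Start: joints at [-67.208, 4.979, 10.078, 95.1, 0, 90], TCP at [0.213, -0.507, 0.231] pointing down, gripper open.
Joint ranges: [-179.16, 179.16], [-48.56, 103.87], [-65.8, 70.77], [-126.05, 130.52], [-82.76, 87.17], [-180, 180]. Speed limits (degrees/s): [127.2, 127.2, 147.25, 180, 180, 180].

INTERFACE

Orientations are given as [roll, pitch, yaw] about the fixed x, y, z axes, in that order (R = Rz(yaw) Ry(pitch) Rx(roll)).
In Python, from workcell import bot gives the robot as it stands.
- The arm moves only by the shell command python3 -m pendant 'ROWS' [FORCE]. ROWS is JSON, a list that holds one entry, the list of rows, each a list of 7 numbers: the shift along the tool's x, y, z in cm, then the turn, a rotation vector about the tool's x, y, z in rad, then the opening in per cent of the stroke, from 0 (shut) to 100 (fully open). In form: [[[dx, dy, dz, ax, ay, az, gripper], ...]]. A call has 1 to 5 rows; each row shifts and turns the pose as measured when the row begins, along the tool's axes as they then stand; what a row does not reach is not made up. A row lasts 1/12 s, in which the tool goes at most 41.7 mm and 7.16 degrees, less where a joint would pass 70% of its speed; a pose out of reach is approached as far as the arm can. A call with a gripper value outside its range is refused whole. The fingers move at their own pace and stop on an object; FORCE is the grip in N (left out, the last holds). Time passes only in rows, so rows that do not move let the fingers close. It gives the time, the measured TCP pose, the force and the opening at its end, in the units of the state.
- bot.get_obs(): the state, without advancing time (a new reading comes with each control period).
- bot.camera(name): name is "scene" or "top" or "wrist"; returns the picture (420x560x3 uint8, red, green, blue); there is no depth.
- bot.get_calibration(name): a dict with "intrinsics" (3x3 intrinsics, pixels), "pose" (4x4, takes a point from camera to world coordinates); the wrist camera has in their place "T_tool_cam" (4x4, takes a point from camera to tool coordinates, whose origin is the TCP and whose axes are the flange's). Camera axes: x right, y down, z forward; pixel columns grow to the right and rows downward; lengths in m; the calibration is good to about 2 mm. A picture is of the moment at which its call begins: read the wrist's pose just before it. get_calibration takes no time and is no camera call.
- bot.job_done(): hands the job in, once; it reports no verdict.
Trained networks look in the newest picture that a camera, given by its name, has taken for a name from the list of things; names that differ only in an ending like _2 or _b are one class to them, and where a whole thing is asked for, a point or a joint stands for the part that bears it (a point fixed in the world has none). Each returns a list of dicts, best first, with "confidence" (0 to 1); they miss things now and then, are a little off and sometimes report something else, mostly with a low value. They report only what shows in the picture. A call takes as long as a camera call. They do not tell look-alikes from the thing itself.
- bot.masks_of(camera, thing): "pixels" (420x560 bool, what is visible of it) and "extent" ([left, top, right, bottom] in pixels, round what is visible of it).
- bot.mark_of(camera, thing): "uv" ([column, row] in pixels: a listed point, or the origin of a listed thing).
The state is a dict: "time": time; "q": joint angles; "qd": joint speeds; "joint_efforts": joint torques, N m; "ee_pos": TCP position; "tcp_rot": TCP orientation; "wrist_force": force on the tool from outside, world axes, zero at the start; "torque": the same for the moment, N m; "opening": finger opening in m.
Only numpy, scipy, OpenCV 4.12 (cv2) and the standard library are available. Lean on these libraries where they do the work, as an engineer would, in place of code of your own. Each camera call takes 0.05 s, during which the arm holds its last target. There are 200 camera calls.

TASK

Two plaster press moulds stand on end on the felt-covered ware board. With the fingers, push the taller one over so that it falls away from its hollow and lies on its back with the hollow facing up, then push it along the felt, away from its foot, until its head end sits flush and square against the board's wooden stop. Only push it, never grip or lift it, and leave the short mould standing where it is and the jars and the pot undisturbed.

Things in the scene. Friction and masses are not known exactly. Their poses are not given: they have to be found in the camera images.
- board: Fixed plywood ware board, 340 (its x) by 370 mm (its y, -175 to +195), covered with level grey felt, 22 mm above the table. Origin at table height, z up. y points away from the stop, a fixed wooden batten across the whole -y end, 30 mm thick, rising 25 mm above the felt. The moulds stand near the open +y end, about 80 mm either side of the line x = 0; which is which varies.
- stop (a point): Middle of the stop's inner face, at felt height; same axes as the board. The face is the plane y = 0 of this frame, the felt lies on its +y side. Moulds are slid towards -y. The felt drags: a lying mould takes 2 to 6 N to slide.
- tall_mould: Taller loose plaster mould, standing: 90 wide (x), 45 thick (y), 150 tall (z), 0.45 to 0.8 kg. A hollow 12 mm deep opens in its +y face (rim 14 mm, plain 30 mm band at the head); at the start that face looks to the board's +y within 9 degrees. Pushed on that band towards the stop it tips, and falls on its back by itself past about 17 degrees. Origin: centre of the foot face.
- tall_mould_head (a point): Centre of the tall mould's head (top) face, 150 mm from its origin along its z; it leads towards the stop once the mould lies on its back.
- tall_mould_mid (a point): Centre of the tall mould's block, 75 mm from its origin along its z. Lying on its back, it is 22 mm above the felt, the mould's y points up, and the foot face (90 wide, 45 mm high, centred on the mould's origin) is the end to push on.
- short_mould: The other loose mould, the same but 100 mm tall; to be left standing. Origin: centre of its foot face; z up, hollow to its +y.
- brush_jar: Loose glass jar, 76 mm across and 100 mm tall, with three brushes sticking up to about 200 mm; stands on the table beyond the stop. Origin: centre of its underside.
- glaze_jar: Loose closed jar, 60 mm across and 75 mm tall, on the table beyond the stop. Origin: centre of its underside.
- pinch_pot: Loose terracotta cup, 72 mm across and 55 mm tall, on the table off the board's open (+y) end, near its middle line. Origin: centre of its underside.
Mind the look-alikes: they are no part of the job. Leave any black look-alike of the tall_mould alone.

How it is judged (in metres and radians):
On the way, in this order (a step that is already met when the one before it is completed fails the run):
1. the tall mould lies flat on its back on the felt, hollow up, away from the stop (angle between tall_mould's own y axis and vertical below 0.1 rad and z of tall_mould_mid in the frame of board below 0.052 m and y of tall_mould_head in the frame of stop above 0.015 m), for 0.2 s.
2. its head end is flush and square against the stop (angle between tall_mould's own y axis and vertical below 0.1 rad and z of tall_mould_mid in the frame of board below 0.052 m and y of tall_mould_head in the frame of stop between -0.006 and 0.008 m and x of tall_mould_mid in the frame of board between -0.125 and 0.125 m and angle between the z axis of tall_mould and the y axis of board, either way round below 0.12 rad), for 0.2 s.
At the end, for the whole second after the job is handed in: The tall mould rests flat on its back on the felt (hollow up within 0.1 rad), mid-head within 8 mm of the stop's face, square within 0.12 rad, centre within 125 mm of the board's middle line; the short mould is upright; it, the jars and the pot are within 15 mm of their starts (all of step 2 and linear speed of tall_mould below 0.01 m/s and angular speed of tall_mould below 0.05 rad/s and angle between short_mould's own z axis and vertical below 0.1 rad and distance of each of short_mould, brush_jar, pinch_pot, glaze_jar from where it was at the start of the episode below 0.015 m); the robot touches nothing.
It fails at once if the tall mould is lifted off the felt (its centre more than 112 mm above the table) (height (world z) of tall_mould_mid above 0.112 m).
It fails at once if the tall mould is lifted or carried while lying flat (about 15 mm off the felt) (angle between tall_mould's own y axis and vertical below 0.1 rad and height (world z) of tall_mould_mid above 0.06 m).
It fails at once if the short mould is moved more than 15 mm or tipped (distance of short_mould from where it was at the start of the episode above 0.015 m or angle between short_mould's own z axis and vertical above 0.25 rad).
It fails at once if a jar or the pot is moved more than 15 mm or tipped (distance of any of brush_jar, pinch_pot, glaze_jar from where it was at the start of the episode above 0.015 m or angle between any of brush_jar, pinch_pot, glaze_jar's own z axis and vertical above 0.25 rad).
It also fails if it takes over 51 s, if anything falls off the work surface, if the arm or the gripper's body presses on something with over 40 N, if the wrist force passes 120 N, or if a joint passes its speed limit or range.

## Working session

There is one attempt and no reset: what is moved stays moved. The work goes in short steps, Python scripts to look and compute and a shell command to move; the robot and the scene stay as the last step left them, time stands still between calls to the robot, and variables do not carry over. Pictures are saved under pics/ and viewed, about 8 in all and at most 12, crops included, and the job is handed in when it is done.

```bash
mkdir -p pics; ls; python3 - <<'E'
from workcell import bot
import cv2,numpy as np
np.set_printoptions(precision=4,suppress=True)
ims=[]
for c in ("scene","top"):
    im=bot.camera(c); cv2.imwrite(f"pics/{c}0.png",im[...,::-1])
    k=bot.get_calibration(c);print(c,k["intrinsics"],k["pose"])
    for t in ("tall_mould","short_mould","tall_mould_head","tall_mould_mid","stop","board","brush_jar","glaze_jar","pinch_pot"):
        print(t,[(np.round(d["uv"],1),round(d["confidence"],2)) for d in bot.mark_of(c,t)],)
print(bot.get_obs())
E
```

```text
pics
scene [[401.4383   0.     283.3396]
 [  0.     401.4383 205.8108]
 [  0.       0.       1.    ]] [[-0.3022  0.6512 -0.6961  1.173 ]
 [ 0.9531  0.1951 -0.2313  0.2326]
 [-0.0148 -0.7334 -0.6797  0.7125]
 [ 0.      0.      0.      1.    ]]
tall_mould [(array([332.4, 269.8]), 0.86), (array([265.9, 329.6]), 0.85), (array([409. , 323.4]), 0.66), (array([280.9, 236.3]), 0.15)]
short_mould [(array([345.7, 215.4]), 0.73), (array([334.4, 273. ]), 0.26)]
tall_mould_head [(array([342.1, 218.1]), 0.92), (array([424.7, 276.2]), 0.6), (array([261.7, 285.4]), 0.58), (array([332.6, 271.4]), 0.58), (array([392.4, 253.2]), 0.55)]
tall_mould_mid [(array([260.1, 312.2]), 0.88), (array([420. , 304.7]), 0.81)]
stop [(array([229.8, 216.1]), 0.78)]
board [(array([282.7, 236.2]), 0.59)]
brush_jar [(array([167.1, 246.3]), 0.77), (array([341.7, 218.7]), 0.67)]
glaze_jar [(array([199.6, 191.5]), 0.65)]
pinch_pot [(array([394.5, 254.8]), 0.56)]
top [[451.8759   0.     279.3011]
 [  0.     451.8759 215.4717]
 [  0.       0.       1.    ]] [[ 0.0127 -0.9895  0.1437  0.4351]
 [-0.9999 -0.0136 -0.0053  0.0347]

[... 469 characters left out ...]
0.85), (array([379.8, 270.8]), 0.53)]
board [(array([280.3, 243. ]), 0.83)]
brush_jar [(array([376.2, 206.9]), 0.57)]
glaze_jar [(array([376.6, 268.2]), 0.62)]
pinch_pot [(array([183.5, 245.3]), 0.64), (array([376.2, 204.8]), 0.58)]
{'time': 1.0, 'q': array([-67.2073,   4.977 ,  10.0785,  95.098 ,  -0.0037,  90.002 ]), 'qd': array([ 0.0133, -0.0387, -0.06  ,  0.0153, -0.0107,  0.0324]), 'joint_efforts': array([ -0.0007, -52.0106,  46.4868,   0.0013,   0.0001,   0.    ]), 'ee_pos': array([ 0.2131, -0.5071,  0.2313]), 'tcp_rot': array([179.9965,   0.0037,  22.7907]), 'wrist_force': array([ 0.0138, -0.626 ,  0.2045]), 'torque': array([ 0.0075, -0.0392, -0.0591]), 'opening': 0.08518283900168001}
```

View pics/scene0.png

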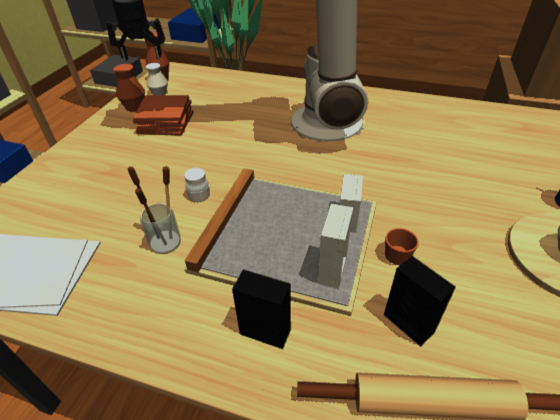

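View pics/top0.png

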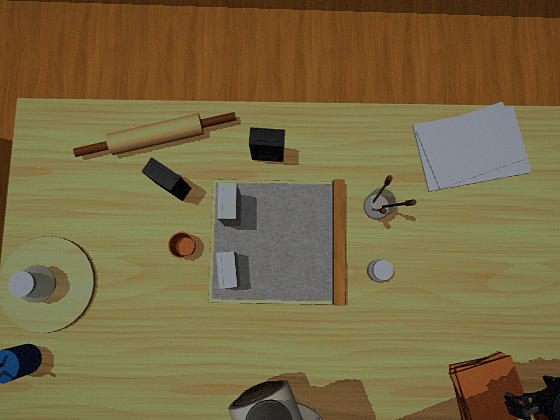

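The taller white mould looks like the far one, at about (335,240) in scene and (228,202) in top. The white one at (228,270) in top, (350,190) in scene, looks short. The black blocks at top (267,145) and (167,178), scene (262,308) and (418,300), are look-alikes. The next step is to measure them.

```bash
cat > h.py <<'E'
from workcell import bot
import cv2,numpy as np
np.set_printoptions(precision=4,suppress=True)
def ray(c,uv,z):
    k=bot.get_calibration(c);P=k["pose"];d=P[:3,:3]@np.linalg.inv(k["intrinsics"])@[uv[0],uv[1],1]
    return P[:3,3]+d*(z-P[2,3])/d[2]
def proj(c,p):
    k=bot.get_calibration(c);q=k["intrinsics"]@(np.linalg.inv(k["pose"])@np.append(p,1))[:3];return q[:2]/q[2]
def rect(c,mask,z):
    m=cv2.morphologyEx(mask.astype(np.uint8),cv2.MORPH_OPEN,np.ones((3,3)))
    n,l,s,_=cv2.connectedComponentsWithStats(m);i=1+np.argmax(s[1:,4])
    ct=max(cv2.findContours((l==i).astype(np.uint8),0,2)[0],key=cv2.contourArea)[:,0]
    W=np.array([ray(c,p,z)[:2] for p in ct]).astype(np.float32)
    (x,y),(w,h),a=cv2.minAreaRect(W*1000)
    if w>h: a,w,h=a,w,h
    return (round(x/1000,4),round(y/1000,4)),(round(w,1),round(h,1)),round(a,1)
E
python3 - <<'E'
from h import *
im=bot.camera("top")
g=im.min(2)
for name,(u0,v0,u1,v1) in dict(far=(212,175,250,232),near=(208,242,250,295)).items():
    w=np.zeros(g.shape,bool);w[v0:v1,u0:u1]=1
    print(name,"levels",np.percentile(g[v0:v1,u0:u1],[10,50,80,90]))
    for z in(.122,.172):print(z,rect("top",(g>150)&w,z))
hsv=cv2.cvtColor(im,cv2.COLOR_RGB2HSV)
felt=(hsv[...,1]<60)&(g<150);w=np.zeros(g.shape,bool);w[175:308,205:337]=1
print("felt",rect("top",cv2.morphologyEx((felt&w).astype(np.uint8),cv2.MORPH_CLOSE,np.ones((5,5))),.022))
wood=(hsv[...,1]>130);w[:]=0;w[170:315,325:352]=1
for t in ("stop","board"): 
    print(t,[(ray("top",d["uv"],.022 if t=="stop" else 0),d["confidence"]) for d in bot.mark_of("top",t)])
for t,z in (("brush_jar",0),("glaze_jar",0),("pinch_pot",0)):print(t,[ray("top",d["uv"],z) for d in bot.mark_of("top",t)])
a=cv2.resize(im[165:315,200:350],(600,600),interpolation=cv2.INTER_CUBIC)
cv2.imwrite("pics/crop1.png",a[...,::-1])
sc=bot.camera("scene");cv2.imwrite("pics/crop2.png",cv2.resize(sc[160:310,240:440],(800,600),interpolation=cv2.INTER_CUBIC)[...,::-1])
E
```

```text
far levels [ 39. 100. 135. 137.]Traceback (most recent call last):
  File "<stdin>", line 7, in <module>
  File "h.py", line 11, in rect
    n,l,s,_=cv2.connectedComponentsWithStats(m);i=1+np.argmax(s[1:,4])
                                                    ~~~~~~~~~^^^^^^^^^
    return _wrapfunc(a, 'argmax', axis=axis, out=out, **kwds)
    return bound(*args, **kwds)
ValueError: attempt to get argmax of an empty sequence
```

```bash
python3 - <<'E'
from h import *
im=bot.camera("top")
a=cv2.resize(im[165:315,200:350],(600,600),interpolation=cv2.INTER_CUBIC)
sc=bot.camera("scene");b=cv2.resize(sc[165:295,310:440],(600,600),interpolation=cv2.INTER_CUBIC)
cv2.imwrite("pics/crop1.png",cv2.resize(np.hstack([a,b]),(800,400))[...,::-1])
g=im.min(2)
for name,(u0,v0,u1,v1) in dict(far=(212,175,250,232),near=(208,242,250,295)).items():
    w=np.zeros(g.shape,bool);w[v0:v1,u0:u1]=1
    for th in (115,124):
      for z in(.122,.172):print(name,th,z,rect("top",(g>th)&w,z))
hsv=cv2.cvtColor(im,cv2.COLOR_RGB2HSV)
print("felt lv",im[220,290],"batten",im[220,338],"table",im[330,290])
felt=(hsv[...,1]<70);w=np.zeros(g.shape,bool);w[172:312,200:350]=1
print("felt",rect("top",cv2.morphologyEx((felt&w).astype(np.uint8),cv2.MORPH_CLOSE,np.ones((5,5))),.022))
for t in ("stop","board"): 
    print(t,[(ray("top",d["uv"],.022 if t=="stop" else 0),d["confidence"]) for d in bot.mark_of("top",t)])
for t,z in (("brush_jar",0),("glaze_jar",0),("pinch_pot",0)):print(t,[ray("top",d["uv"],z) for d in bot.mark_of("top",t)])
E
```

```text
far 115 0.122 ((0.6384, 0.1651), (93.9, 45.8), 1.5)
far 115 0.172 ((0.6295, 0.1594), (89.7, 43.8), 1.5)
far 124 0.122 ((0.6397, 0.1641), (91.3, 43.6), 1.5)
far 124 0.172 ((0.6307, 0.1584), (87.3, 41.7), 1.5)
near 115 0.122 ((0.4626, 0.1599), (90.2, 45.0), 7.1)
near 115 0.172 ((0.4614, 0.1544), (86.3, 43.0), 7.1)
near 124 0.122 ((0.4624, 0.1595), (88.6, 44.3), 7.2)
near 124 0.172 ((0.4612, 0.154), (84.7, 42.3), 7.2)
felt lv [104 104 103] batten [125  82  30] table [136 124  77]
felt ((0.5453, 0.0489), (332.6, 336.4), 89.8)
stop [(array([ 0.4671, -0.2456,  0.022 ]), 0.71), (array([ 0.5423, -0.1191,  0.022 ]), 0.56)]
board [(array([0.5536, 0.0168, 0.    ]), 0.58)]
brush_jar [array([ 0.655, -0.246,  0.   ])]
glaze_jar [array([ 0.4729, -0.2482,  0.    ])]
pinch_pot [array([0.5239, 0.2899, 0.    ])]
```

View pics/crop1.png

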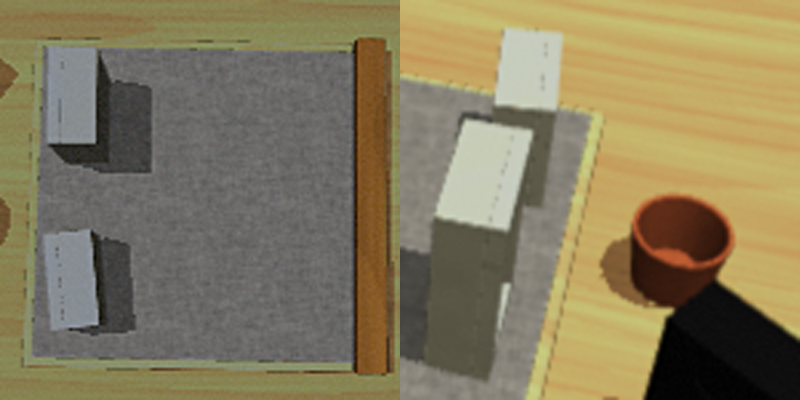

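The far mould is the tall one: its top face measures 90x44 mm at z=0.172, with its head at (0.630, 0.159) and yaw about 1.5°. The near one fits 90x45 mm at z=0.122, so it is the short one. The crop confirms this: the tall one is at (470,250) of the right panel, pot at (680,250), and the black block is separate. I'll measure the board yaw and start turning the tool.

```bash
python3 - <<'E'
from h import *
s=150/400
for n,(a,b,z) in dict(stopface=((354,52),(355,358),.047),open=((42,48),(30,358),.022),farside=((42,48),(354,52),.022),near=((30,358),(355,361),.022)).items():
    A,B=[ray("top",(200+p[0]*s,165+p[1]*s),z) for p in (a,b)];d=A-B
    print(n,A[:2],B[:2],np.degrees(np.arctan2(d[1],d[0])))
E
python3 -m pendant '[[[0,0,-0.8,0,0,-0.12,50],[0,0,-0.8,0,0,-0.12,50],[0,0,-0.8,0,0,-0.12,50],[0,0,-0.8,0,0,-0.12,50],[0,0,-0.8,0,0,-0.12,50]]]'
python3 -m pendant '[[[0,0,0,0,0,-0.12,50],[0,0,0,0,0,-0.12,50],[0,0,0,0,0,-0.12,50],[0,0,0,0,0,-0.12,50],[0,0,0,0,0,-0.12,50]]]'
```

```text
stopface [ 0.6987 -0.117 ] [ 0.3895 -0.1167] -0.06204258582767965
open [0.7038 0.2067] [0.3845 0.2082] -0.28468916889447565
farside [0.7038 0.2067] [ 0.7042 -0.1202] 90.06864005703468
near [0.3845 0.2082] [ 0.3856 -0.1198] 90.19161350046866
time: 1.82
ee_pos: [0.2128, -0.5064, 0.2707]
tcp_rot: [-179.8, -0.1, 58.3]
wrist_force: [0.5, 0.1, -0.5]
opening: 0.0428
time: 2.23
ee_pos: [0.213, -0.507, 0.2733]
tcp_rot: [-180.0, -0.0, 94.1]
wrist_force: [0.5, 0.3, -0.3]
opening: 0.0428
```

```bash

python3 -m pendant '[[[3.4,2,0,0,0,0.065,50],[3.6,2,0,0,0,0,50],[3.6,2,0,0,0,0,50],[3.6,2,0,0,0,0,50],[3.6,2,0,0,0,0,50]]]'
python3 -m pendant '[[[3.6,2,0,0,0,0,50],[3.6,2,0,0,0,0,50],[3.6,2,0,0,0,0,50],[3.6,2,0,0,0,0,50],[3.6,2,0,0,0,0,50]]]'
python3 -m pendant '[[[3.6,2,0,0,0,0,50],[3.6,2,0,0,0,0,50],[3.6,2,0,0,0,0,50],[3.6,2,0,0,0,0,50],[3.6,2,0,0,0,0,50]]]'
```

```text
time: 2.65
ee_pos: [0.3059, -0.3261, 0.2697]
tcp_rot: [-179.9, -0.1, 91.0]
wrist_force: [0.5, -0.2, 0.4]
opening: 0.0428
time: 3.07
ee_pos: [0.4018, -0.1408, 0.2709]
tcp_rot: [180.0, -0.0, 90.8]
wrist_force: [0.5, -1.8, -0.3]
opening: 0.0426
time: 3.48
ee_pos: [0.4979, 0.0444, 0.2727]
tcp_rot: [179.7, -0.0, 90.9]
wrist_force: [1.2, -1.4, 0.6]
opening: 0.0425
```

```bash

python3 -m pendant '[[[3.2,2.2,0,0,0,0,50],[3.2,2.2,0,0,0,0,50],[3.2,2.2,0,0,0,0,50],[3.2,2.2,0,0,0,0,50],[3,2.2,0,0,0,0,50]]]'
python3 -m pendant '[[[2,2,0,0,0,0,50],[0,0,0,0,0,0,50],[0,0,0,0,0,0,50]]]'
```

```text
time: 3.9
ee_pos: [0.6079, 0.2154, 0.2742]
tcp_rot: [179.5, -0.0, 91.0]
wrist_force: [0.4, 0.0, 0.7]
opening: 0.0428
time: 4.15
ee_pos: [0.6309, 0.2442, 0.2681]
tcp_rot: [179.8, 0.0, 91.4]
wrist_force: [0.6, 0.0, -0.7]
opening: 0.0429
```

```bash

python3 -m pendant '[[[0,0,2.9,0,0,0,50],[0,0,2.9,0,0,0,50],[0,0,2.9,0,0,0,50],[0,0,2.5,0,0,0,50],[0,0,0,0,0,0,50]]]'
python3 - <<'E'
from h import *
a=bot.camera("scene")[130:340,250:530]
cv2.imwrite("pics/a.png",cv2.resize(a,(800,600))[...,::-1])
E
```

```text
time: 4.57
ee_pos: [0.6306, 0.2419, 0.1544]
tcp_rot: [179.6, -0.0, 91.3]
wrist_force: [-0.9, -0.2, -0.5]
opening: 0.0428
```

View pics/a.png

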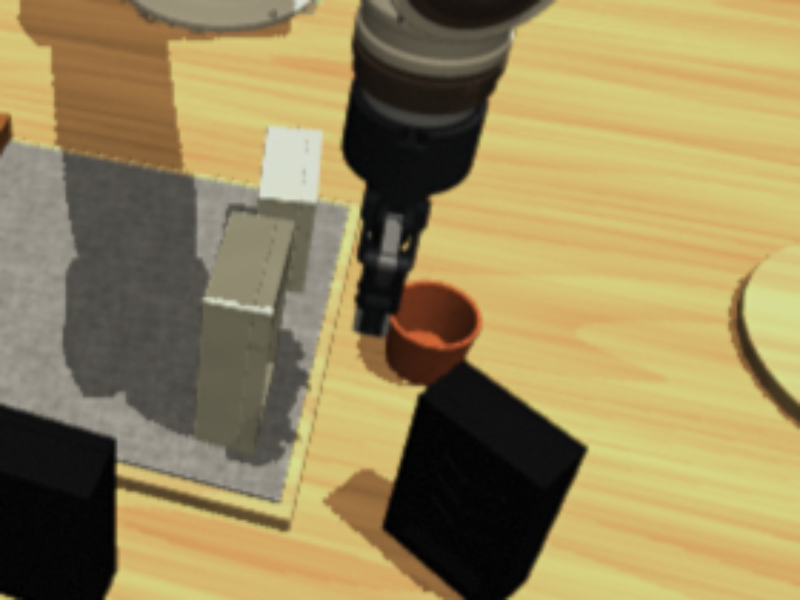

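The fingertips are at (370,325), well clear of the +y face of the tall mould and clear of the pot. I'll close in and push on the band.

```bash

python3 -m pendant '[[[-1.8,0,0,0,0,0,50],[-1.5,0,0.3,0,0,0,50],[-0.6,0,0,0,0,0,50],[-0.6,0,0,0,0,0,50],[-0.4,0,0,0,0,0,50]]]'
```

```text
time: 5.03
ee_pos: [0.6332, 0.1898, 0.1639]
tcp_rot: [178.9, -0.3, 91.2]
wrist_force: [0.1, 0.2, 0.8]
opening: 0.0423
```

```bash

python3 -m pendant '[[[-0.5,0,0,0,0,0,50],[-0.5,0,0,0,0,0,50],[-0.5,0,0,0,0,0,50],[-0.5,0,0,0,0,0,50],[-0.5,0,0,0,0,0,50]]]'
```

```text
time: 5.45
ee_pos: [0.6346, 0.1634, 0.1666]
tcp_rot: [178.7, -0.4, 91.3]
wrist_force: [-0.0, 0.7, 0.6]
opening: 0.0428
```

```bash
python3 - <<'E'
from h import *
a=bot.camera("scene")[130:340,250:530]
cv2.imwrite("pics/b.png",cv2.resize(a,(800,600))[...,::-1])
print(bot.get_obs()["ee_pos"],bot.get_obs()["wrist_force"])
E
```

```text
[0.6346 0.1625 0.1665] [ 0.0848  0.0213 -0.0389]
```

View pics/b.png

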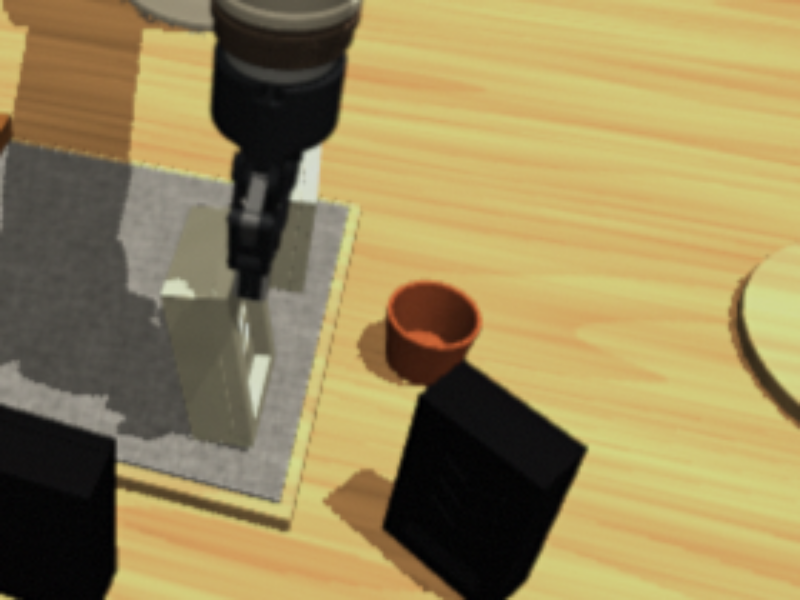

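The mould is already tipping: its head edge is at (240,295) and the fingers still touch the band. I'll continue and correct for the upward drift.

```bash

python3 -m pendant '[[[-0.5,0,0.3,0,0,0,50],[-0.5,0,0.3,0,0,0,50],[-0.6,0,0.3,0,0,0,50],[-0.6,0,0.2,0,0,0,50],[-0.6,0,0.2,0,0,0,50]]]'
python3 -m pendant '[[[0,0,0,0,0,0,50],[0,0,0,0,0,0,50],[0,0,0,0,0,0,50],[0,0,0,0,0,0,50],[0,0,0,0,0,0,50]]]'
```

```text
time: 5.92
ee_pos: [0.6354, 0.1327, 0.1514]
tcp_rot: [178.7, -0.3, 91.3]
wrist_force: [-0.0, 1.0, 0.2]
opening: 0.043
time: 6.33
ee_pos: [0.6352, 0.1309, 0.1506]
tcp_rot: [178.8, -0.3, 91.2]
wrist_force: [0.0, -0.5, 0.3]
opening: 0.0426
```

```bash
python3 - <<'E'
from h import *
a=bot.camera("scene")[130:340,180:460]
b=bot.camera("top")[165:315,195:345]
cv2.imwrite("pics/c.png",np.hstack([cv2.resize(a,(440,330)),cv2.resize(b,(330,330))])[...,::-1])
E
```

```text
(no output)
```

View pics/c.png

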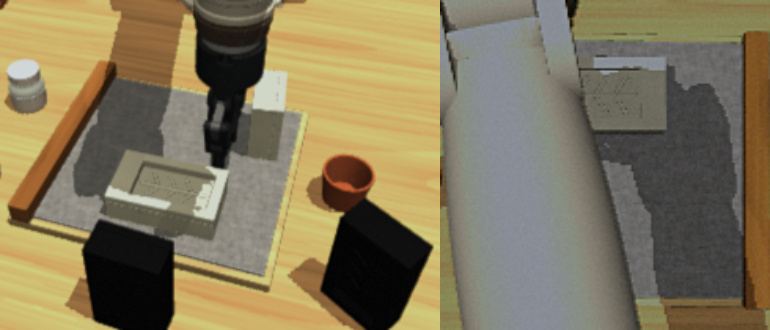

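The mould lies on its back with the hollow up (scene panel, about (168,190)), and the short mould still stands. I'll back off to behind the foot and measure.

```bash

python3 -m pendant '[[[2,0,0,0,0,0,50],[2,0,0,0,0,0,50],[1.5,0,0,0,0,0,50],[0,0,0,0,0,0,50]]]'
python3 - <<'E'
from h import *
s=150/330
for n,p in dict(headfar=(665,57),headnear=(665,131)).items():
    print(n,ray("top",(195+(p[0]-440)*s,165+p[1]*s),.067))
for c in("top","scene"):
    im=bot.camera(c)
    for t,z in (("tall_mould_head",.0445),("tall_mould",.0445),("tall_mould_mid",.0445)):
        print(c,t,[(ray(c,d["uv"],z)[:2],round(d["confidence"],2)) for d in bot.mark_of(c,t)])
cv2.imwrite("pics/d.png",cv2.resize(im[165:315,270:420],(600,600))[...,::-1])
a=bot.camera("scene")[210:310,230:340]
cv2.imwrite("pics/d.png",cv2.resize(a,(770,600*1),interpolation=cv2.INTER_CUBIC)[...,::-1])
E
```

```text
time: 6.77
ee_pos: [0.6343, 0.1877, 0.1514]
tcp_rot: [178.7, -0.3, 91.1]
wrist_force: [-0.3, -0.4, -0.2]
opening: 0.0428
headfar [ 0.6755 -0.0191  0.067 ]
headnear [ 0.5844 -0.0197  0.067 ]
top tall_mould_head [(array([0.8242, 0.0671]), 0.77), (array([ 0.6282, -0.0205]), 0.69)]
top tall_mould [(array([0.64  , 0.1405]), 0.9), (array([0.7697, 0.067 ]), 0.79)]
top tall_mould_mid [(array([0.6357, 0.0585]), 0.78), (array([0.81  , 0.0683]), 0.77)]
scene tall_mould_head [(array([0.7282, 0.0416]), 0.77), (array([ 0.6259, -0.0211]), 0.69), (array([0.611, 0.345]), 0.55)]
scene tall_mould [(array([0.727 , 0.3251]), 0.87), (array([0.6334, 0.1381]), 0.8), (array([0.8227, 0.0777]), 0.67)]
scene tall_mould_mid [(array([0.6339, 0.0517]), 0.85), (array([0.6775, 0.3393]), 0.84), (array([0.7823, 0.0519]), 0.6), (array([ 0.555 , -0.1064]), 0.55)]
```

View pics/d.png

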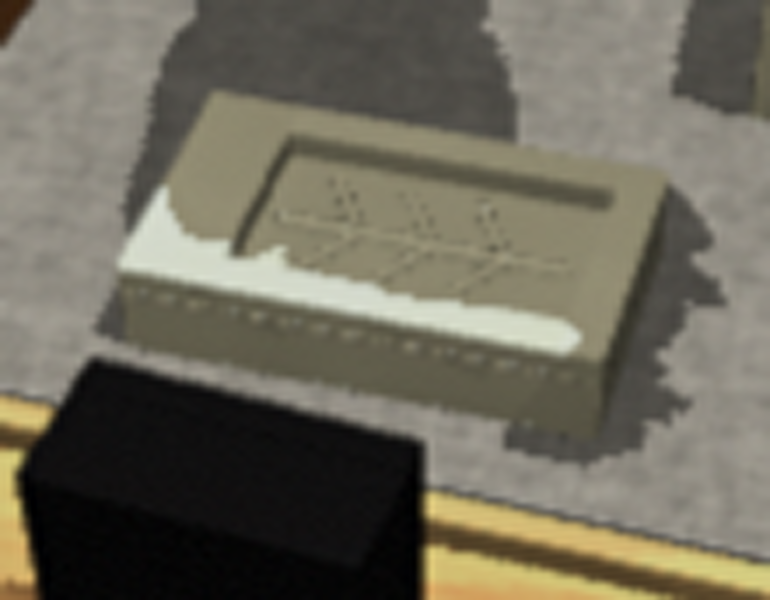

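It lies flat, hollow up: head at y≈-0.019, foot at y≈0.131, centre x≈0.632, yaw 2–3°. The stop face is at -0.119, so it has about 100 mm to slide. I'll lower behind the foot.

```bash

python3 -m pendant '[[[0,0,2.8,0,0,0.01,50],[0,0,2.8,0,0,0.01,50],[0,0,2.7,0,0,0,50],[0,0,2,0,0,0,50],[0,0,0,0,0,0,50]]]'
```

```text
time: 7.63
ee_pos: [0.6389, 0.1838, 0.0478]
tcp_rot: [178.4, -0.4, 89.6]
wrist_force: [-0.8, 0.5, -0.4]
opening: 0.0428
```

```bash

python3 -m pendant '[[[0,-0.4,0.8,0.01,0,0,50],[-1.2,-0.2,0.2,0,0,0,50],[-1.2,0,0.1,0,0,0,50],[-0.8,0,0.1,0,0,0,50],[-0.6,0,0.1,0,0,0,50]]]'
python3 -m pendant '[[[-0.8,0,0.1,0,0,0,50],[-0.8,0,0.1,0,0,0,50],[-0.8,0,0.1,0,0,0,50],[-0.8,0,0.1,0,0,0,50],[-0.8,0,0.1,0,0,0,50]]]'
```

```text
time: 8.05
ee_pos: [0.6333, 0.1431, 0.0373]
tcp_rot: [178.9, -0.4, 89.7]
wrist_force: [0.2, 0.4, -0.5]
opening: 0.0428
time: 8.47
ee_pos: [0.6358, 0.1007, 0.0365]
tcp_rot: [178.4, -0.8, 89.7]
wrist_force: [0.4, 4.7, 3.2]
opening: 0.0425
```

```bash

python3 -m pendant '[[[-0.8,0,0.1,0,0,0,50],[-0.8,-0.05,0.1,0,0,0,50],[-0.8,-0.05,0.1,0,0,0,50],[-0.7,-0.05,0.05,0,0,0,50],[-0.6,-0.05,0,0,0,0,50]]]'
python3 - <<'E'
from h import *
for c in("top","scene"):
    im=bot.camera(c)
    for t,z in (("tall_mould_head",.0445),("tall_mould",.0445)):
        print(c,t,[(ray(c,d["uv"],z)[:2],round(d["confidence"],2)) for d in bot.mark_of(c,t)])
E
```

```text
time: 8.88
ee_pos: [0.634, 0.0599, 0.0326]
tcp_rot: [178.3, -0.8, 89.7]
wrist_force: [0.2, 5.3, 3.6]
opening: 0.0426
top tall_mould_head [(array([ 0.6368, -0.1041]), 0.76), (array([0.8313, 0.0706]), 0.72), (array([0.7209, 0.3501]), 0.68)]
top tall_mould [(array([0.7795, 0.0617]), 0.83), (array([0.6834, 0.3141]), 0.83), (array([ 0.4715, -0.2358]), 0.43)]
scene tall_mould_head [(array([ 0.5079, -0.2107]), 0.67), (array([0.6098, 0.3449]), 0.66), (array([ 0.6242, -0.1015]), 0.62), (array([0.7319, 0.0394]), 0.56)]
scene tall_mould [(array([0.6351, 0.0514]), 0.95), (array([0.7225, 0.3213]), 0.92), (array([0.8184, 0.0758]), 0.8)]
```

About 17 mm remain. I'll push on gently until the force rises.

```bash

python3 -m pendant '[[[-0.5,0,0,0,0,0,50],[-0.4,0,0,0,0,0,50],[-0.4,0,0,0,0,0,50]]]'
python3 -m pendant '[[[-0.4,0,0,0,0,0,50],[-0.3,0,0,0,0,0,50]]]'
```

```text
time: 9.43
ee_pos: [0.6339, 0.0491, 0.0323]
tcp_rot: [178.4, -0.9, 89.9]
wrist_force: [-0.1, 3.1, 0.5]
opening: 0.0425
time: 9.6
ee_pos: [0.6341, 0.0436, 0.0325]
tcp_rot: [178.3, -1.2, 90.0]
wrist_force: [-1.1, 26.2, 1.0]
opening: 0.0429
```

```bash

python3 -m pendant '[[[-0.2,0,0,0,0,0,50],[-0.1,0,0,0,0,0,50],[0,0,0,0,0,0,50]]]'
python3 -m pendant '[[[1,0,0,0,0,0,50],[2,0,0,0,0,0,50],[2,0,-1,0,0,0,50],[2,0,-2,0,0,0,50],[1,0,-3,0,0,0,50]]]'
python3 -m pendant '[[[0,0,-3,0,0,0,50],[0,0,-3,0,0,0,50],[0,0,-3,0,0,0,50],[0,0,0,0,0,0,50]]]'
python3 - <<'E'
from h import *
for c in("top","scene"):
    im=bot.camera(c)
    for t,z in (("tall_mould_head",.0445),("tall_mould",.0445),("short_mould",.022),("brush_jar",0),("glaze_jar",0),("pinch_pot",0)):
        print(c,t,[(ray(c,d["uv"],z)[:2],round(d["confidence"],2)) for d in bot.mark_of(c,t)])
    if c=="top": b=im[165:315,200:400]
a=im[130:330,140:420]
cv2.imwrite("pics/e.png",np.hstack([cv2.resize(a,(400,286)),cv2.resize(b,(381,286))])[...,::-1])
E
```

```text
time: 9.85
ee_pos: [0.6341, 0.0444, 0.0324]
tcp_rot: [178.3, -1.7, 90.1]
wrist_force: [0.1, -0.1, 0.1]
opening: 0.0428
time: 10.27
ee_pos: [0.6285, 0.1213, 0.0877]
tcp_rot: [179.1, -1.3, 89.7]
wrist_force: [0.6, 0.4, 0.6]
opening: 0.0424
time: 10.6
ee_pos: [0.6266, 0.1223, 0.1858]
tcp_rot: [178.9, -1.1, 89.9]
wrist_force: [1.3, -0.9, 1.1]
opening: 0.0425
top tall_mould_head [(array([ 0.6342, -0.1175]), 0.74), (array([0.725 , 0.3591]), 0.67), (array([0.832 , 0.0658]), 0.57)]
top tall_mould [(array([0.6776, 0.3067]), 0.89), (array([0.7741, 0.0624]), 0.77), (array([ 0.4738, -0.2463]), 0.2)]
top short_mould []
top brush_jar [(array([ 0.6476, -0.2495]), 0.97)]
top glaze_jar [(array([ 0.4785, -0.2556]), 0.84)]
top pinch_pot [(array([0.5287, 0.2874]), 0.84)]
scene tall_mould_head [(array([ 0.6181, -0.117 ]), 0.95), (array([0.6011, 0.3464]), 0.59)]
scene tall_mould [(array([0.8196, 0.072 ]), 0.82), (array([0.7262, 0.3219]), 0.77), (array([0.6237, 0.0328]), 0.58)]
scene short_mould [(array([0.467 , 0.1631]), 0.87)]
scene brush_jar [(array([ 0.6519, -0.2324]), 0.97)]
scene glaze_jar [(array([ 0.4612, -0.2408]), 0.89), (array([ 0.6543, -0.2348]), 0.28)]
scene pinch_pot [(array([0.5207, 0.2839]), 0.77)]
```

View pics/e.png

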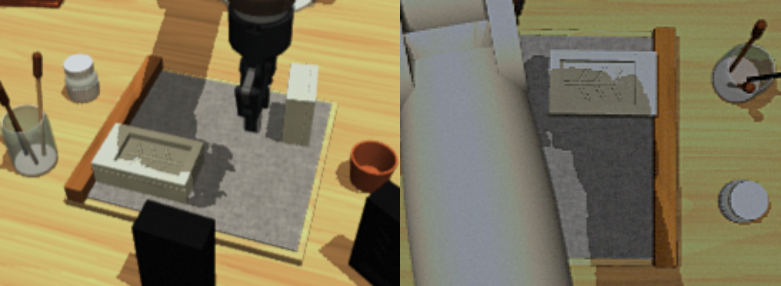

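The mould appears to be against the stop and everything else is in place. One close crop to check flushness and squareness.

```bash
python3 - <<'E'
from h import *
im=bot.camera("top");a=im[180:235,270:350]
s=cv2.resize(bot.camera("scene")[210:275,180:245],(380,380),interpolation=cv2.INTER_CUBIC)
cv2.imwrite("pics/f.png",np.hstack([cv2.resize(a,(400,275),interpolation=cv2.INTER_CUBIC),np.zeros((275,1,3),np.uint8),cv2.resize(s,(275,275))])[...,::-1])
hsv=cv2.cvtColor(im,cv2.COLOR_RGB2HSV)
for v in range(194,226,4): 
    r=hsv[v,:,1].astype(int);u=next(u for u in range(322,345) if r[u]>110)
    print(v,u,ray("top",(u-.5,v),.067)[:2],ray("top",(u-.5,v),.047)[:2])
for v in (240,250,270,280):
    r=hsv[v,:,1].astype(int);u=next((u for u in range(322,345) if r[u]>110),0);print("stop",v,u,ray("top",(u-.5,v),.047)[:2])
E
```

```text
194 335 [ 0.6684 -0.1191] [ 0.6723 -0.1217]
198 335 [ 0.6575 -0.1191] [ 0.6612 -0.1216]
202 335 [ 0.6466 -0.119 ] [ 0.6502 -0.1216]
206 335 [ 0.6358 -0.119 ] [ 0.6391 -0.1215]
210 335 [ 0.6249 -0.1189] [ 0.6281 -0.1215]
214 335 [ 0.6141 -0.1189] [ 0.6171 -0.1214]
218 335 [ 0.6033 -0.1188] [ 0.6062 -0.1214]
222 335 [ 0.5926 -0.1188] [ 0.5952 -0.1213]
stop 240 333 [ 0.5463 -0.1157]
stop 250 333 [ 0.5194 -0.1156]
stop 270 333 [ 0.4662 -0.1154]
stop 280 333 [ 0.4398 -0.1153]
```

View pics/f.png

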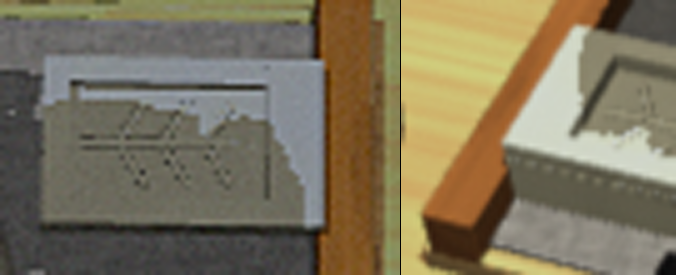

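The crop shows the head edge straight and parallel to the batten with no gap. It reads y=-0.119 at both ends, and the stop face reads -0.116 to -0.119. The gripper is clear, so I'm handing in.

```bash
python3 -c "
from workcell import bot
o=bot.get_obs();print(o['time'],o['wrist_force'],o['ee_pos']);bot.job_done()"
```

```text
11.4 [-0.81072133  0.46054471 -0.055573  ] [0.62501841 0.12190264 0.17910174]
the job is handed in; nothing more can be done
```

I pushed the tall mould (the far white one) over by its head band. It fell on its back with the hollow up, and I slid it about 100 mm along the felt by its foot until it met the stop. The push force rose to 26 N on contact. I handed the job in at 11.4 s; it reports no verdict.

**Mould:** in the last top picture its head edge is at y = -0.119 m across the full width, and the stop face reads -0.116 to -0.119 m, so it is flush within the 2 mm calibration. It is square to well under 1°. Its centre is about 0.09 m off the board's middle line; the limit is 0.125 m.

**Other items:** the short mould stands, and the jars and pot look undisturbed. The networks' readings for the jars and pot in the top view agree with the starts to within about 9 mm, which is no better than their noise. The short mould was hidden by the arm in the last top view, so I checked it only in the scene view.

**Other checks:** the gripper was clear of everything at hand-in, and no check failed. One network reading of the mould's foot (y = 0.033) fitted the pictures to within a few mm; its other hits were the black look-alikes, which I ignored.

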